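Set and hold the sprung height rod

TASK

Swing the hinged gauge arm of the bench stand round until it clicks into its end catch beside the rod. Then take the knob of the sprung rod, pull the rod up until its ring is level with the tip of the gauge arm, and hold it steady there: finish while still holding the knob, do not let go. Leave the small things round the stand where they are.

Things in the scene. Friction and masses are not known exactly. Their poses are not given: they have to be found in the camera images.
- rod_stand: The bench stand, screwed to the table (it cannot move): a grey plate 90 x 250 x 12 mm; origin at the centre of its underside, its y axis along the plate's length, its z axis up. Its yaw differs from run to run by up to 0.45 rad either way. At y = +75 mm stands a sleeve 35 mm in diameter and 75 mm tall, out of which the sprung rod rises; at y = -75 mm stands a post 20 mm in diameter and 190 mm tall, on which the gauge arm turns.
- pull_rod: The sprung rod with its pull knob; the origin is the centre of the knob, a black ribbed upright cylinder 24 mm in diameter and 32 mm tall on top of the rod (10 mm in diameter); its centre is 195 mm above the table at rest. Knob and rod move together, only straight up, by at most 100 mm. An inner spring pulls the rod back down: about 3.5 N with its weight at rest, growing by 0.8 N per 10 mm; let go, it slides back.
- length_ring (a point): Centre of the length ring, a disc 22 mm in diameter and 6 mm thick fixed on the rod, 100 mm below the knob's centre; 95 mm above the table at rest.
- gauge_arm (a joint): Angle of the gauge arm about its upright axis, rad, growing clockwise seen from above: starts at 0 to 0.35, pointing to the stand's -x; at the end stop, 1.75, it points along the stand's +y, its tip beside the rod. An over-centre spring is the end catch: from 0.45 on it resists with up to 3 N at the peg and swings the arm back if let go; past 1.55 it snaps the arm home, where it stays.
- gauge_hinge (a point): Point on the arm's turning axis (the axis of the post), at mid-thickness of the arm. Its height is 120 to 155 mm above the table, different in each run, and stays so through the run (the clamp on the post is tight).
- gauge_peg (a point): Middle of the upright handle peg on the gauge arm, 14 mm in diameter, standing 50 mm above the arm's upper face (this point is 25 mm above that face and 29 mm above mid-thickness); 70 mm from the hinge axis. The arm is 8 mm thick and 16 mm wide.
- gauge_tip (a point): Tip of the gauge arm, 135 mm from the hinge axis, at mid-thickness (the tip is 6 mm thick); 15 mm from the rod's axis when the arm is at its end stop. When the rod is at rest the ring is 25 to 60 mm below this height.
- specimen_1: Bystander: a black round specimen mount, 32 mm in diameter and 19 mm tall, standing behind the stand; origin at the centre of its underside.
- loupe: Bystander: a black loupe, 40 mm in diameter and 38 mm tall, standing behind the stand; origin at the centre of its underside.
- wax_block: Bystander: an off-white wax block 34 x 45 x 20 mm, lying in front of the sleeve's end of the stand; origin at the centre of its underside.

How it is judged:
By the outcome, as a careful person would: the job done as asked, in the order asked, and still so for the second after the job is handed in, while the arm keeps its last pose, push and grip.
It also fails if it takes over 43 s, if anything falls off the work surface, if the arm or the gripper's body presses on something with over 40 N, if the wrist force passes 120 N, or if a joint passes its speed limit or range.

ROBOT

A 6-joint arm with a two-finger parallel gripper is mounted at the origin on a cart in front of the work surface, level with it; the furniture and walls round the work are solid. World frame = base frame: x ahead of the robot, y to its left, z up, the work surface at z = 0. Lengths are in mm, angles in degrees, forces in N, time in s.
With the tool pointing down it reaches from about 350 to 850 mm from the base axis. Payload 8.1 kg.
Tool frame: the origin (TCP) lies midway between the tips of the shut fingers; the grasp point (between the pads) lies 19 mm behind it; z points along the fingers, y is the direction in which the jaws open and shut (so a half turn about z gives the same grasp; the last joint's range is limited). The gripper opens to 85 mm and grips with 20 to 120 N. Pads are 22 mm wide; open, the fingers measure 114 mm over their backs; the gripper's body (76 mm by 85 mm) begins 54 mm behind the grasp point. The pads swing forward as they close: fully open they stand 13 mm farther back than shut.
Start: joints at [-69.122, 7.471, 85.268, -0, 87.261, -4.893], TCP at [260.891, -540.316, 231.292] pointing down, gripper open.
Joint ranges: [-169.43, 169.43], [-51.17, 129.36], [1.28, 143.12], [-76.62, 256.62], [0, 156.53], [-152.29, 152.29]. Speed limits (degrees/s): [136.94, 136.94, 159.86, 180, 180, 180].

INTERFACE

Orientations are given as [roll, pitch, yaw] about the fixed x, y, z axes, in that order (R = Rz(yaw) Ry(pitch) Rx(roll)).
In Python, from bench import telemetry, snapshot, camera_params, job gives the robot as it stands. The module is installed in compiled form; this text tells all that it offers.
- The arm moves only by the shell command python3 -m jog 'ROWS' [FORCE]. ROWS is JSON, a list that holds one entry, the list of rows, each a list of 7 numbers: the shift along the tool's x, y, z in units of 50 mm (1.0 is 50 mm), then the turn, a rotation vector about the tool's x, y, z in units of 2 pi rad (1.0 is 2 pi rad), then the opening, from 0 (shut) to 1 (fully open). In form: [[[dx, dy, dz, rx, ry, rz, claw], ...]]. A call has 1 to 12 rows; each row shifts and turns the commanded pose from where the row before left it, along the tool's axes as they then stand; what a row does not reach is not made up. A row lasts 1/8 s, in which the tool goes at most 62.5 mm and 10.7 degrees, less where a joint would pass 70% of its speed; a pose out of reach is approached as far as the arm can. A call with a number of a shift or a turn outside -1 to 1 is refused whole. A call with a gripper value outside its range is refused whole. The fingers move at their own pace and stop on an object; FORCE is the grip in N (left out, the last holds). Time passes only in rows, so rows that do not move let the fingers close. It gives the time, the measured TCP pose, the force and the opening at its end, in the units of the state.
- telemetry.sense(): the state, without advancing time (a new reading comes with each control period).
- snapshot(name): name is "scene" or "top" or "wrist"; returns (picture, depth): 400x640x3 uint8, red, green, blue; 400x640 float32, mm along the optical axis (not along the pixel's ray), 0 where there is no reading.
- camera_params(name): a dict with "K" (3x3 intrinsics, pixels), "D" ([k1, k2, p1, p2, k3] as OpenCV has them; the pictures are not rectified), "extrinsics" (4x4, takes a point from camera to world coordinates). Camera axes: x right, y down, z forward; pixel columns grow to the right and rows downward; lengths in mm; the calibration is good to about 2 mm. A picture is of the moment at which its call begins: read the wrist's pose just before it. camera_params takes no time and is no camera call; for the wrist camera it gives the pose at the moment of the call.
- job.hand_in(): hands the job in, once; it reports no verdict.
The state is a dict: "time": time; "joint_pos": joint angles; "qd": joint speeds; "joint_efforts": joint torques, N m; "tool_pos": TCP position; "tcp_rot": TCP orientation; "ft_force": force on the tool from outside, world axes, zero at the start; "wrist_torque": the same for the moment, N m; "finger_gap": finger opening in mm.
Only numpy, scipy, OpenCV 4.12 (cv2) and the standard library are available. Lean on these libraries where they do the work, as an engineer would, in place of code of your own. Each camera call takes 0.05 s, during which the arm holds its last target. There are 200 camera calls.

## Working session

There is one attempt and no reset: what is moved stays moved. The work goes in short steps, Python scripts to look and compute and a shell command to move; the robot and the scene stay as the last step left them, time stands still between calls to the robot, and variables do not carry over. Pictures are saved under pics/ and viewed, about 8 in all and at most 12, crops included, and the job is handed in when it is done.

```bash
mkdir -p pics
cat > h.py <<'E'
import numpy as np,cv2
from bench import telemetry,snapshot,camera_params
def pts(name,d):
    c=camera_params(name);h,w=d.shape
    u,v=np.meshgrid(np.arange(w),np.arange(h))
    n=cv2.undistortPoints(np.stack([u,v],-1).reshape(-1,1,2).astype(float),np.array(c['K']),np.array(c['D'])).reshape(h,w,2)
    p=np.dstack([n[...,0]*d,n[...,1]*d,d]);E=np.array(c['extrinsics'])
    return p@E[:3,:3].T+E[:3,3]
E
python3 - <<'E'
from h import *
for n in('scene','top'):
    p,d=snapshot(n);cv2.imwrite(f'pics/{n}1.png',p[...,::-1]);np.save(f'pics/{n}1.npy',d)
    c=camera_params(n);print(n,np.round(c['extrinsics'],2).tolist(),np.round(c['K'],1).tolist())
print(telemetry.sense())
a=cv2.imread('pics/scene1.png')
E
```

```text
scene [[-0.82, -0.33, 0.47, 62.08], [-0.58, 0.47, -0.67, 433.39], [-0.01, -0.82, -0.58, 734.62], [0.0, 0.0, 0.0, 1.0]] [[473.8, 0.0, 316.4], [0.0, 473.8, 198.0], [0.0, 0.0, 1.0]]
top [[0.0, -0.99, 0.17, 403.97], [-1.0, 0.0, 0.04, -250.25], [-0.04, -0.17, -0.98, 975.58], [0.0, 0.0, 0.0, 1.0]] [[466.9, 0.0, 319.4], [0.0, 466.9, 191.5], [0.0, 0.0, 1.0]]
{'time': 0.1, 'joint_pos': array([-6.91221642e+01,  7.51309526e+00,  8.53219508e+01, -1.37271585e-03,
        8.72641961e+01, -4.89327131e+00]), 'qd': array([-0.05006884, -0.05710729, -0.08994475, -0.01468604, -0.07042663,
       -0.04370593]), 'joint_efforts': array([ 6.46892313e-04, -5.70950460e+01, -5.01941729e+01, -2.00475301e-04,
        8.05495743e-03, -3.55359168e-05]), 'tool_pos': array([ 260.6956496 , -539.8439095 ,  230.33566776]), 'tcp_rot': array([-1.79901003e+02, -7.09930433e-03,  2.57711677e+01]), 'ft_force': array([ 0.00433611, -0.37092498,  0.15873971]), 'wrist_torque': array([ 0.01388429, -0.00438497,  0.0769077 ]), 'finger_gap': 85.34466875643056}
```

View pics/scene1.png

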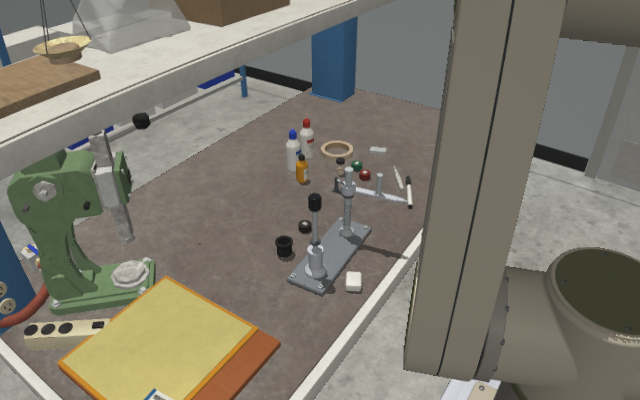

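View pics/top1.png

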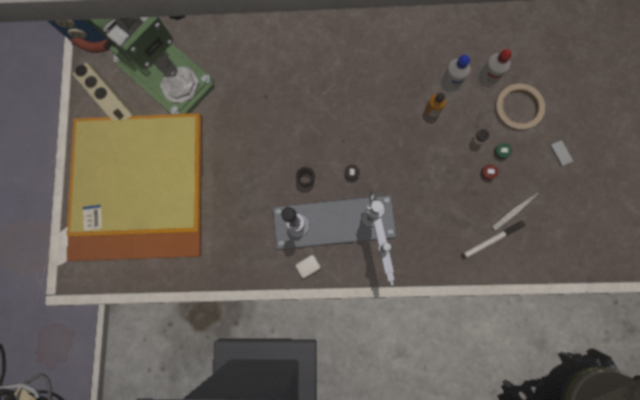

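The top view shows the knob at about (289,214), the post at (376,210) and the arm pointing down to about (391,282), with the peg near (384,240). In the scene view the knob is at (315,202), the post at (348,170), the peg at (379,180) and the tip near (405,200). I'll measure these points next.

Run:
```python
from h import *
for n,(u0,v0,u1,v1) in(('top',(270,190,400,290)),('scene',(285,155,425,300))):
    d=np.load(f'pics/{n}1.npy');P=pts(n,d)
    im=cv2.imread(f'pics/{n}1.png')
    Q=P[v0:v1,u0:u1].reshape(-1,3)
    print(n)
    for lo,hi in((8,16),(105,165),(165,180),(180,187),(187,195),(195,230)):
        m=(Q[:,2]>lo)&(Q[:,2]<hi);q=Q[m]
        if len(q)<3: continue
        # clusters
        M=np.zeros(((v1-v0),(u1-u0)),np.uint8);M.reshape(-1)[m]=1
        k,L,S,C=cv2.connectedComponentsWithStats(M)
        for i in range(1,k):
            if S[i,4]>6:
                s=Q[(L==i).ravel()];r=cv2.minAreaRect(s[:,:2].astype(np.float32))
                print(lo,hi,S[i,4],'px',np.round(C[i]+[u0,v0]),'med',np.round(np.median(s,0)),'min',np.round(s.min(0)),'max',np.round(s.max(0)),'rect',np.round(r[0]),np.round(r[1]),round(r[2],1))
    cv2.imwrite(f'pics/{n}1c.png',cv2.resize(im[v0:v1,u0:u1],None,fx=4,fy=4,interpolation=cv2.INTER_CUBIC))
```

```text
top
8 16 458 px [388. 216.] med [ 516. -356.   12.] min [ 473. -372.    8.] max [ 562. -332.   16.] rect [ 518. -352.] [89. 32.] 6.1
8 16 3398 px [326. 223.] med [ 501. -232.   12.] min [ 450. -331.    8.] max [ 558. -117.   16.] rect [ 504. -223.] [ 90. 207.] 5.8
105 165 760 px [380. 236.] med [ 470. -328.  144.] min [ 383. -348.  120.] max [ 550. -303.  165.] rect [ 466. -329.] [170.  31.] 12.0
105 165 8 px [294. 221.] med [ 495. -173.  119.] min [ 494. -174.  107.] max [ 499. -168.  130.] rect [ 496. -172.] [2. 8.] 36.0
187 195 104 px [377. 206.] med [ 514. -318.  190.] min [ 505. -327.  187.] max [ 523. -310.  194.] rect [ 514. -318.] [17. 17.] 0.6
187 195 48 px [387. 247.] med [ 445. -333.  193.] min [ 440. -338.  188.] max [ 451. -327.  195.] rect [ 446. -333.] [12. 12.] 88.7
195 230 185 px [288. 214.] med [ 498. -170.  210.] min [ 487. -182.  195.] max [ 510. -158.  214.] rect [ 498. -170.] [24. 23.] 88.3
scene
8 16 16 px [309. 156.] med [ 802. -568.   12.] min [ 796. -583.    8.] max [ 812. -557.   16.] rect [ 801. -570.] [27.  8.] 51.6
8 16 29 px [329. 158.] med [ 742. -594.
[... 2790 characters left out ...]
 187.] rect [ 493. -165.] [22.  9.] 26.4
187 195 51 px [349. 170.] med [ 510. -320.  192.] min [ 502. -334.  188.] max [ 522. -310.  194.] rect [ 513. -322.] [19. 22.] 73.1
187 195 21 px [380. 178.] med [ 441. -332.  191.] min [ 437. -337.  187.] max [ 447. -329.  195.] rect [ 442. -333.] [10.  7.] 4.5
187 195 42 px [314. 208.] med [ 492. -165.  190.] min [ 484. -175.  187.] max [ 510. -160.  195.] rect [ 495. -166.] [26. 12.] 18.2
195 230 16 px [380. 175.] med [ 443. -336.  196.] min [ 437. -342.  195.] max [ 449. -330.  198.] rect [ 442. -336.] [11. 12.] 76.7
195 230 156 px [314. 200.] med [ 494. -167.  209.] min [ 484. -183.  195.] max [ 510. -158.  215.] rect [ 497. -171.] [23. 24.] 69.0
```

View pics/scene1c.png

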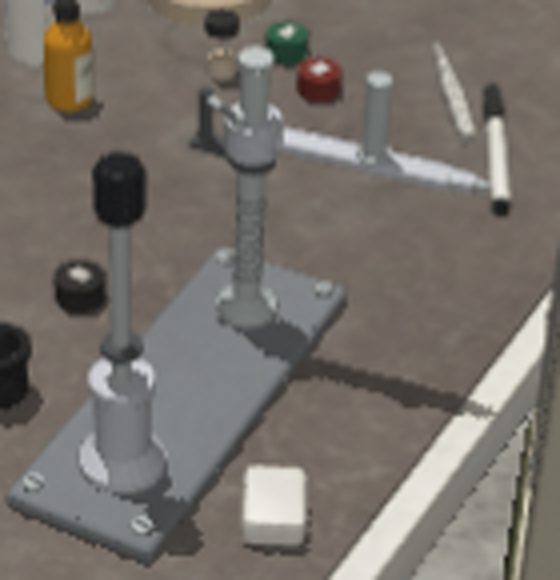

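View pics/top1c.png

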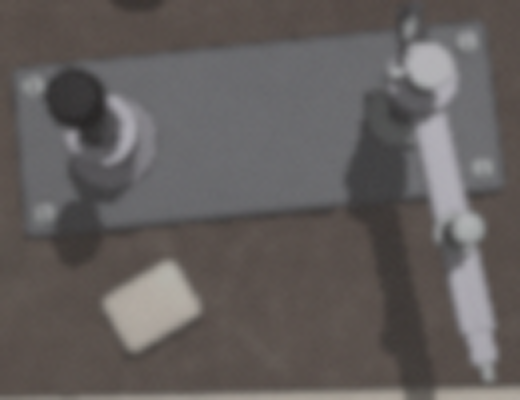

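Measured: the knob is at (498,-170) with its top at about 211. The post is at (514,-319). The peg is at (445,-333) with its top at about 195. That gives a stand yaw of about +6° and a gauge angle of about 0.08. I'll cage the peg loosely between the fingers and swing it round. First I'll go above it.

```bash
python3 -m jog '[[[0.8,-0.35,-0.2,0,0,0,0.3],[0.85,-0.35,-0.2,0,0,0,0.3],[0.85,-0.35,0,0,0,0,0.3],[0.85,-0.35,0,0,0,0,0.3],[0.85,-0.35,0,0,0,0,0.3],[0.85,-0.36,0,0,0,0,0.3],[0,0,0,0,0,0.0167,0.3],[0,0,0,0,0,0,0.3],[0,0,0,0,0,0,0.3]]]' 30
cat >> h.py <<'E'
def cl(n,p,d,lo,hi,x0,x1,y0,y1,mn=30):
    P=pts(n,d);m=(P[...,2]>lo)&(P[...,2]<hi)&(P[...,0]>x0)&(P[...,0]<x1)&(P[...,1]>y0)&(P[...,1]<y1)&(d>0)
    k,L,S,C=cv2.connectedComponentsWithStats(m.astype(np.uint8))
    for i in range(1,k):
        if S[i,4]>mn:
            s=P[L==i];print(n,lo,hi,S[i,4],np.round(C[i]),'med',np.round(np.median(s,0),1),'min',np.round(s.min(0),1),'max',np.round(s.max(0),1))
E
python3 - <<'E'
from h import *
p,d=snapshot('wrist');cv2.imwrite('pics/w1.png',p[...,::-1]);np.save('pics/w1.npy',d)
for lo,hi in((120,165),(186,200)): cl('wrist',p,d,lo,hi,380,560,-380,-280)
t=telemetry.sense();print(t['tool_pos'],t['tcp_rot'],t['finger_gap'])
E
```

```text
time: 1.23
tool_pos: [442.0, -335.8, 251.0]
tcp_rot: [-180.0, 0.0, 19.9]
ft_force: [-0.4, -0.3, -0.3]
finger_gap: 25.4
wrist 120 165 3896 [326. 149.] med [ 481.  -328.1  143.4] min [ 383.1 -351.3  124. ] max [ 551.1 -304.9  165. ]
wrist 186 200 985 [338.  96.] med [ 514.8 -320.6  189.6] min [ 505.2 -330.6  187.3] max [ 524.3 -311.   191.9]
wrist 186 200 430 [321. 213.] med [ 447.4 -334.5  192.8] min [ 439.9 -341.5  186.2] max [ 453.4 -327.9  194.8]
[ 441.942896  -335.9272891  251.0732029] [-1.79981198e+02  1.51874510e-02  1.98101759e+01] 25.822418816764145
```

View pics/w1.png

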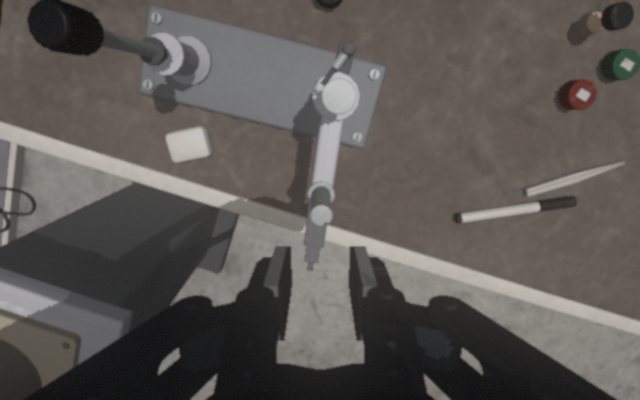

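The wrist view shows the peg top at about (321,213), between the fingers' line and the post at (338,96). The refined peg is at (446.5,-334.5) and the hinge at (514.8,-320.6). The radius of 69.7 matches the text. Next I'll descend and work out the arc rows.

```bash
python3 -m jog '[[[0.09,0,0,0,0,0,0.3],[0,0,0.45,0,0,0,0.3],[0,0,0.45,0,0,0,0.3],[0,0,0.45,0,0,0,0.3],[0,0,0.45,0,0,0,0.3],[0,0,0,0,0,0,0.3]]]'
python3 - <<'E'
import numpy as np
from bench import telemetry
print(telemetry.sense()['tool_pos'])
a=np.radians(np.linspace(191.5,96.4,19));y=np.radians(19.9-np.arange(18)*4.72)
P=70*np.c_[np.cos(a),np.sin(a)];D=np.diff(P,axis=0)/50
for k,(w,t) in enumerate(zip(D,y)): print(k,np.round(w@[np.cos(t),np.sin(t)],3),np.round(w@[np.sin(t),-np.cos(t)],3))
E
```

```text
time: 2.02
tool_pos: [445.4, -333.2, 159.1]
tcp_rot: [-179.8, 0.1, 19.8]
ft_force: [0.3, 0.6, 1.3]
finger_gap: 26.1
[ 445.43933899 -333.15492974  159.11738329]
0 0.025 -0.127
1 0.026 -0.126
2 0.027 -0.126
3 0.028 -0.126
4 0.03 -0.126
5 0.031 -0.125
6 0.032 -0.125
7 0.033 -0.125
8 0.035 -0.124
9 0.036 -0.124
10 0.037 -0.124
11 0.038 -0.123
12 0.039 -0.123
13 0.041 -0.122
14 0.042 -0.122
15 0.043 -0.122
16 0.044 -0.121
17 0.045 -0.121
```

```bash
python3 -m jog '[[[0.025,-0.127,0,0,0,0.0131,0.3],[0.026,-0.127,0,0,0,0.0131,0.3],[0.027,-0.126,0,0,0,0.0131,0.3],[0.028,-0.126,0,0,0,0.0131,0.3],[0.03,-0.126,0,0,0,0.0131,0.3],[0.031,-0.125,0,0,0,0.0131,0.3],[0.032,-0.125,0,0,0,0.0131,0.3],[0.033,-0.125,0,0,0,0.0131,0.3],[0.035,-0.124,0,0,0,0.0131,0.3]]]'
```

```text
time: 3.15
tool_pos: [458.8, -279.6, 162.8]
tcp_rot: [179.9, -0.1, -22.9]
ft_force: [-3.0, -2.6, -0.1]
finger_gap: 25.4
```

```bash
python3 -m jog '[[[0.036,-0.124,0,0,0,0.0131,0.3],[0.037,-0.124,0,0,0,0.0131,0.3],[0.038,-0.123,0,0,0,0.0131,0.3],[0.039,-0.123,0,0,0,0.0131,0.3],[0.041,-0.122,0,0,0,0.0131,0.3],[0.042,-0.122,0,0,0,0.0131,0.3],[0.043,-0.122,0,0,0,0.0131,0.3],[0.044,-0.121,0,0,0,0.0131,0.3],[0.045,-0.121,0,0,0,0.0131,0.3],[0,0,0,0,0,0,0.3],[0,0,0,0,0,0,0.3]]]'
python3 - <<'E'
from h import *
for n in('scene','top'):
    p,d=snapshot(n);cv2.imwrite(f'pics/{n}2.png',p[...,::-1]);np.save(f'pics/{n}2.npy',d)
a=cv2.imread('pics/scene2.png')[150:310,270:430];b=cv2.imread('pics/top2.png')[180:300,260:400]
cv2.imwrite('pics/c2.png',np.hstack([cv2.resize(a,(400,400),interpolation=3),cv2.resize(b,(400,400),interpolation=3)]))
E
```

```text
time: 4.53
tool_pos: [507.7, -250.8, 162.0]
tcp_rot: [-180.0, -0.0, -65.0]
ft_force: [0.9, 0.0, -0.5]
finger_gap: 25.4
```

View pics/c2.png

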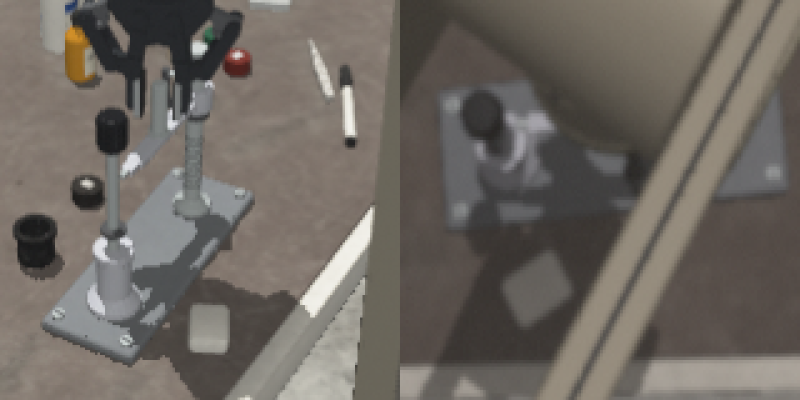

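The arm has snapped over with no force left on the tool, and in the scene crop the tip lies beside the rod. I'll rise and go above the knob, then look.

```bash
python3 -m jog '[[[0,0,-0.4,0,0,0,0.3],[0,0,-0.7,0,0,0,0.3],[0,0,-0.7,0,0,0,0.5],[-0.5,-0.16,-0.1,0,0,0,0.6],[-0.5,-0.17,0,0,0,0,0.6],[-0.55,-0.18,0,0,0,0,0.6],[0,0,0,0,0,0,0.6],[0,0,0,0,0,0,0.6]]]'
python3 - <<'E'
from h import *
p,d=snapshot('wrist');cv2.imwrite('pics/w2.png',p[...,::-1]);np.save('pics/w2.npy',d)
cl('wrist',p,d,186,205,480,535,-350,-220);cl('wrist',p,d,120,160,480,535,-340,-160);cl('wrist',p,d,200,225,470,530,-200,-140)
p,d=snapshot('scene');cv2.imwrite('pics/s3.png',p[...,::-1]);np.save('pics/s3.npy',d)
cl('scene',p,d,186,205,480,535,-350,-220,8);cl('scene',p,d,130,150,480,535,-340,-160,8);cl('scene',p,d,196,225,470,530,-200,-140,8)
cl('scene',p,d,80,112,470,530,-200,-140,5)
cv2.imwrite('pics/m3.png',np.hstack([cv2.imread('pics/w2.png')[:,100:500],cv2.resize(cv2.imread('pics/s3.png')[160:280,270:390],(400,400),interpolation=3)]))
E
```

```text
time: 5.62
tool_pos: [498.4, -170.0, 257.5]
tcp_rot: [-180.0, -0.1, -65.1]
ft_force: [0.3, -0.0, -0.1]
finger_gap: 51.3
wrist 186 205 500 [366.  88.] med [ 508.2 -250.9  192.5] min [ 500.9 -258.   186. ] max [ 514.8 -244.1  195.1]
wrist 120 160 3743 [362.  76.] med [ 508.8 -266.8  142.6] min [ 496.2 -317.2  127.5] max [ 525.6 -186.4  159.9]
wrist 120 160 125 [320. 187.] med [ 501.9 -175.9  137.3] min [ 495.6 -176.9  120.2] max [ 505.  -171.2  156.5]
wrist 200 225 1405 [320. 221.] med [ 500.8 -173.6  209.8] min [ 487.2 -184.6  200. ] max [ 512.7 -159.1  211.9]
scene 186 205 52 [349. 170.] med [ 511.1 -318.9  191.6] min [ 503.1 -332.6  186.3] max [ 522.5 -311.9  193.6]
scene 186 205 39 [334. 185.] med [ 504.  -249.1  194.2] min [ 498.9 -258.7  186.1] max [ 511.7 -244.3  196.6]
scene 130 150 331 [335. 203.] med [ 502.1 -251.2  144.9] min [ 493.  -324.6  130.1] max [ 524.5 -187.   150. ]
scene 130 150 35 [315. 226.] med [ 494.6 -169.7  141.4] min [ 490.9 -176.4  131. ] max [ 499.2 -166.1  149.1]
scene 196 225 149 [314. 200.] med [ 494.1 -166.4  209.4] min [ 483.9 -181.4  196.3] max [ 508.6 -158.1  214.6]
scene 80 112 98 [315. 243.] med [ 495.5 -170.1  100.3] min [ 486.2 -184.9   80. ] max [ 513.8 -162.2  111.2]
```

View pics/m3.png

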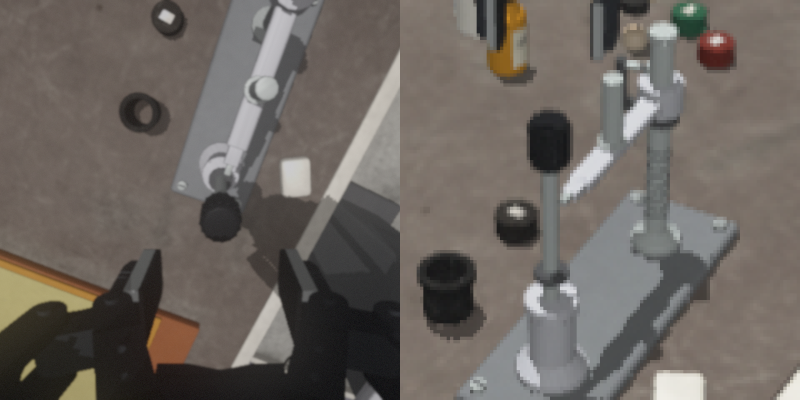

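The gauge arm is home: the peg is at about (508,-251), and in the scene half the tip is beside the rod. The tool is centred over the knob within 2 mm. Now I'll descend and grip.

```bash
python3 -m jog '[[[0.02,0,0.4,0,0,0,0.6],[0,0,0.5,0,0,0,0.6],[0,0,0.5,0,0,0,0.6],[0,0,0.25,0,0,0,0.6],[0,0,0,0,0,0,0.6],[0,0,0,0,0,0,0],[0,0,0,0,0,0,0],[0,0,0,0,0,0,0],[0,0,0,0,0,0,0],[0,0,0,0,0,0,0]]]' 70
python3 - <<'E'
from h import *
d=np.load('pics/w2.npy')
E
```

```text
time: 6.98
tool_pos: [498.8, -170.9, 175.2]
tcp_rot: [-180.0, -0.1, -65.1]
ft_force: [-5.0, -1.0, 5.8]
finger_gap: 22.4
```

```bash
python3 -m jog '[[[0,0,-0.1,0,0,0,0],[0,0,-0.15,0,0,0,0],[0,0,-0.15,0,0,0,0],[0,0,-0.15,0,0,0,0],[0,0,-0.15,0,0,0,0],[0,0,-0.1,0,0,0,0],[0,0,-0.06,0,0,0,0],[0,0,0,0,0,0,0],[0,0,0,0,0,0,0]]]'
cat > m.py <<'E'
from h import *
p,d=snapshot('scene');cv2.imwrite('pics/s4.png',p[...,::-1]);np.save('pics/s4.npy',d)
cv2.imwrite('pics/s4c.png',cv2.resize(p[190:260,285:355,::-1],(560,560),interpolation=cv2.INTER_CUBIC))
p,d=snapshot('top');cv2.imwrite('pics/t4.png',p[...,::-1])
t=telemetry.sense();print(t['time'],t['tool_pos'],t['ft_force'],t['finger_gap'])
E
python3 m.py
```

```text
time: 8.1
tool_pos: [498.7, -170.9, 216.5]
tcp_rot: [-180.0, -0.1, -65.1]
ft_force: [2.9, -6.5, -6.5]
finger_gap: 22.8
8.2 [ 498.73052855 -170.88831744  216.4528162 ] [ 3.22047658 -5.42934253 -6.59424178] 22.209552298373605
```

View pics/s4c.png

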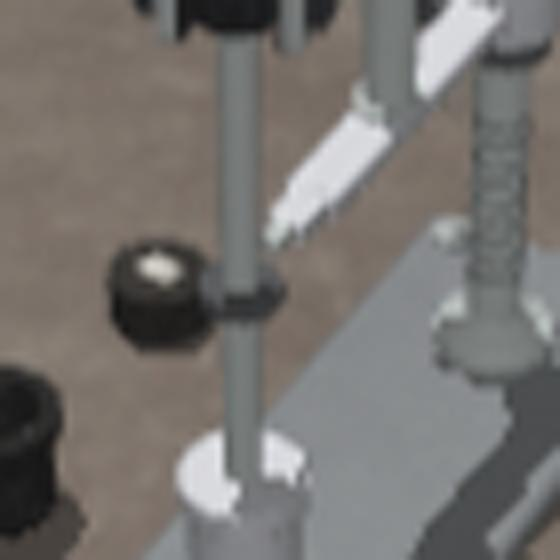

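The crop shows the ring centre at about (245,291) and the gauge tip's end at about (275,238), which puts the ring nearly level. I'll cast rays to compare them.

Run:
```python
from h import *
c=camera_params('scene');E=np.array(c['extrinsics'])
def z(u,v,xy):
    n=cv2.undistortPoints(np.array([[[u,v]]],float),np.array(c['K']),np.array(c['D'])).ravel()
    r=E[:3,:3]@[n[0],n[1],1];o=E[:3,3]
    s=((np.array(xy)-o[:2])@r[:2])/(r[:2]@r[:2]);q=o+s*r
    return np.round(q,1)
f=lambda a,b:(285+a/8-.5+.06,190+b/8-.5+.06)
print('ring',z(*f(245,291),(498.7,-171)),'upper rim far',z(*f(245,265),(498.7,-171)),'low',z(*f(245,318),(498.7,-171)))
for t in((278,232),(275,240),(278,246)):print('tip',t,z(*f(*t),(500,-186)))
print('knob top ref post top'); 
d=np.load('pics/s4.npy');P=pts('scene',d)
cl('scene',None,d,100,165,478,520,-205,-177,2)
v0,v1,u0,u1=216,232,309,323
print('z grid');print(np.round(P[v0:v1,u0:u1,2]).astype(int))
d=np.load('pics/w2.npy');P=pts('wrist',d)
for y in range(-310,-184,9):
    m=(abs(P[...,1]-y)<4)&(abs(P[...,0]-(514.5+(y+320)*-.108))<5)&(P[...,2]>120)&(P[...,2]<150);print(y,m.sum(),np.round(np.median(P[m],0),1))
```

```text
ring [ 496.4 -172.7  139.9] upper rim far [ 496.3 -172.7  148.2] low [ 496.4 -172.6  131.2]
tip (278, 232) [ 497.  -188.1  148.6]
tip (275, 240) [ 497.6 -187.7  146. ]
tip (278, 246) [ 497.  -188.1  144.1]
knob top ref post top
scene 100 165 46 [320. 219.] med [ 498.3 -196.   143.2] min [ 488.2 -205.   137. ] max [ 506.8 -177.7  154.8]
z grid
[[  2   2   1   2 166 167 166 167 164   0 145 144 145 147]
 [  2   2   0   3 166 165 166 164 161 142 145 145 147 145]
 [  1   3   2   0 162 161 163 164 161 141 145 143 143 144]
 [  2   1   3   3 157 158 160 159 155 144 146 143 142 143]
 [  2   1   3   0 157 158 159 156 155 142 144 143 141 137]
 [ 20   1   2   3 153 154 155 155 153 142 141 138  -1   2]
 [ 21  21   2   2 150 153 154 152 150   0 138   6   2   2]
 [ 21  20 142 141 148 151 151 147 148 142   3   2   2   0]
 [ 22 139 143 142 147 145 146 148 146 141 141   2   4   2]
 [ 21 140 143 139 146 145 147 145 143 142 140  -1   0   0]
 [ 23 141 141 141 141 143 142 142 140 142 141 140   2   4]
 [ 22 140 140 141 139 141 141 140 141 140 139 137   0   4]
 [ 15 137 140 140 140 140 141 142 139 141 137   2   3   0]
 [ 15   9   4 138 139 140 140 139 139 137 135   4   4   3]
 [ 10   6   2   4 130 132 133 129 128   1   4   5   3   2]
 [  8   1   5   3 127 128 128 129 126   5   4   4   6   2]]
-310 0 [nan nan nan]
-301 0 [nan nan nan]
-292 0 [nan nan nan]
-283 0 [nan nan nan]
-274 0 [nan nan nan]
-265 0 [nan nan nan]
-256 1 [ 512.6 -257.2  149.1]
-247 24 [ 509.8 -245.   138. ]
-238 0 [nan nan nan]
-229 0 [nan nan nan]
-220 0 [nan nan nan]
-211 0 [nan nan nan]
-202 0 [nan nan nan]
-193 0 [nan nan nan]
  return _methods._mean(a, axis=axis, dtype=dtype,
  ret = um.true_divide(
```

Run:
```python
from h import *
H=np.array([514.6,-320.])
def meas(n,d,ang,sh=(0,0)):
    P=pts(n,d)-np.r_[sh,0];a=np.radians(ang);u=np.array([np.cos(a),np.sin(a)]);v=np.array([-u[1],u[0]])
    r=(P[...,:2]-H)@u;w=(P[...,:2]-H)@v;Z=P[...,2]
    f=lambda m:(m.sum(),np.round(np.median(Z[m]),1))
    print(n,ang,'post',f((np.hypot(r,w)<6)&(Z>180)),'peg',f((np.hypot(r-70,w)<5)&(Z>188)),'arm',f((abs(w)<4)&(((r>25)&(r<55))|((r>85)&(r<110)))&(Z>135)&(Z<150)),'tip',f((abs(w)<3)&(r>115)&(r<132)&(Z>130)&(Z<152)))
meas('top',np.load('pics/top1.npy'),191.5);meas('scene',np.load('pics/scene1.npy'),191.5,(-3,0));meas('scene',np.load('pics/s3.npy'),96.3,(-3,0));meas('scene',np.load('pics/s4.npy'),96.3,(-3,0))
```

```text
top 191.5 post (np.int64(40), np.float64(189.5)) peg (np.int64(28), np.float64(193.3)) arm (np.int64(143), np.float64(143.7)) tip (np.int64(31), np.float64(142.7))
scene 191.5 post (np.int64(17), np.float64(192.3)) peg (np.int64(17), np.float64(194.0)) arm (np.int64(77), np.float64(144.6)) tip (np.int64(17), np.float64(143.7))
scene 96.3 post (np.int64(23), np.float64(191.5)) peg (np.int64(24), np.float64(193.4)) arm (np.int64(55), np.float64(145.5)) tip (np.int64(25), np.float64(143.1))
scene 96.3 post (np.int64(26), np.float64(190.0)) peg (np.int64(19), np.float64(193.9)) arm (np.int64(60), np.float64(145.6)) tip (np.int64(24), np.float64(143.2))
```

```bash
python3 -m jog '[[[0,0,-0.03,0,0,0,0],[0,0,-0.025,0,0,0,0],[0,0,0,0,0,0,0],[0,0,0,0,0,0,0],[0,0,0,0,0,0,0]]]'
python3 m.py
python3 - <<'E'
from h import *
d=np.load('pics/s4.npy');P=pts('scene',d);R=np.hypot(P[...,0]-496,P[...,1]+171)
m=(R>6.5)&(R<10.5)&(P[...,2]>130)&(P[...,2]<160);print('ring top',m.sum(),np.round(np.percentile(P[m][:,2],[10,25,50,75,90]),1))
# top-face pixels either side of the rod
m2=m&(abs((P[...,:2]-[496,-171])@np.array([.82,.58]))>6)
print('sides',m2.sum(),np.round(np.sort(P[m2][:,2]),1))
E
```

```text
time: 8.82
tool_pos: [498.7, -170.9, 219.1]
tcp_rot: [-180.0, -0.0, -65.1]
ft_force: [3.8, -5.4, -6.5]
finger_gap: 22.0
8.925 [ 498.73863421 -170.88352448  219.18194287] [ 2.68279104 -4.90378798 -6.3950392 ] 22.429853008020153
ring top 35 [140.1 140.6 142.8 143.7 144.5]
sides 21 [137.2 138.9 140.  140.4 140.6 141.  141.  142.  142.2 142.4 142.8 143.1
 143.1 143.2 143.3 143.5 143.6 143.7 143.9 144.6 145.2]
```

View pics/s4c.png

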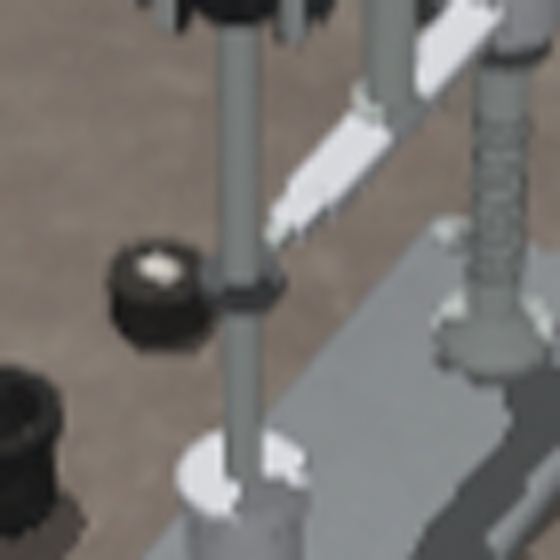

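The crop shows the ring, now at about (245,285), level with the tip at (275,238). The ring's upper face reads about 143.3 and the tip's upper face about 143.2 in the same camera. I'll hold briefly and hand in.

```bash
python3 -m jog '[[[0,0,0,0,0,0,0],[0,0,0,0,0,0,0],[0,0,0,0,0,0,0],[0,0,0,0,0,0,0]]]'; python3 -c "
from bench import job;print(job.hand_in())"
```

```text
time: 9.43
tool_pos: [498.7, -170.9, 219.2]
tcp_rot: [-180.0, -0.0, -65.1]
ft_force: [3.3, -5.2, -6.3]
finger_gap: 22.3
the job is handed in; nothing more can be done
None
```

I swung the gauge arm round by its peg until it snapped into its end catch, then gripped the knob at 70 N and raised the rod about 44 mm. I handed the job in at 9.4 s while still holding the knob.

**Gauge arm:** a look after the fingers had left the peg showed the arm still home, with the peg at about (508, -251) and the tip beside the rod.

**Ring level with tip:** in the last scene view, the ring's upper face read about 143.3 mm and the tip's about 143.2 mm. Working from the lift instead, the ring's centre should be at about 139 mm, against an average of about 139.5 mm for the tip over the views. Single views put the tip anywhere from 138.5 to 140.2 mm, so I trust the match to about 1 mm.

**Grip and forces:** the height held at 219.2 mm and the opening at about 22 mm through the last half second. A side force of about 6 N remains on the tool because the grip was slightly off centre. I left it, as it was steady.

**Small things round the stand:** I made no separate check at the end. Nothing in the views suggested that any of them had been touched.

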